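Put the ceramic tension weights away in their spring-bottom cans

ROBOT

A 6-joint arm with a two-finger parallel gripper is mounted at the origin on the work surface. World frame = base frame: x ahead of the robot, y to its left, z up, the work surface at z = 0. Lengths are in mm, angles in rad, forces in N, time in s.
With the tool pointing down it reaches from about 350 to 975 mm from the base axis. Payload 7.1 kg.
Tool frame: the origin (TCP) lies midway between the tips of the shut fingers; the grasp point (between the pads) lies 19 mm behind it; z points along the fingers, y is the line along which they close (so a half turn about z gives the same grasp; the last joint's range is limited). The gripper opens to 88 mm and grips with 3 to 60 N. Pads are 20 mm wide; open, the fingers measure 115 mm over their backs; the gripper's body (75 mm by 178 mm) begins 61 mm behind the grasp point.
Start: joints at [-1.275, 0.423, 1.63, -0, 1.089, -0.019], TCP at [193.534, -594.263, 191.275] pointing down, gripper open.
Joint ranges: [-3, 3], [-0.9, 2.11], [0.09, 2.58], [-1.31, 4.45], [0.11, 2.69], [-2.54, 2.54]. Speed limits (rad/s): [2.39, 2.39, 3.01, 3.14, 3.14, 3.14].

INTERFACE

Orientations are given as a rotation vector (axis times angle).
In Python, from workcell import get_obs, get_image, camera_params, close_job gives the robot as it stands.
- The arm moves only by the shell command python3 -m creep 'ROWS' [OPENING]. ROWS is a JSON object of lists of equal length, an entry for each row: "delta_pos": the shift along the tool's x, y, z in m, a list of three; "twist": the turn, a rotation vector about the tool's x, y, z in degrees, a list of three. A call has 1 to 20 rows; each row shifts and turns the commanded pose from where the row before left it, along the tool's axes as they then stand; what a row does not reach is not made up. A row lasts 1/12 s, in which the tool goes at most 41.7 mm and 7.16 degrees, less where a joint would pass 70% of its speed; a pose out of reach is approached as far as the arm can. A call with a gripper value outside its range is refused whole. OPENING is the opening, from 0 (shut) to 1 (fully open), set as the call begins (- or left out, the last holds). The fingers move at their own pace and stop on an object; the grip force is fixed at half the most. Time passes only in rows, so rows that do not move let the fingers close. It gives the time, the measured TCP pose, the force, the opening and the grip force at its end, in the units of the state.
- get_obs(): the state, without advancing time (a new reading comes with each control period).
- get_image(name): name is "scene" or "side" or "wrist"; returns (picture, depth): 480x640x3 uint8, red, green, blue; 480x640 float32, mm along the optical axis (not along the pixel's ray), 0 where there is no reading.
- camera_params(name): a dict with "camera_matrix" (3x3 intrinsics, pixels), "extrinsics" (4x4, takes a point from camera to world coordinates). Camera axes: x right, y down, z forward; pixel columns grow to the right and rows downward; lengths in mm; the calibration is good to about 2 mm. A picture is of the moment at which its call begins: read the wrist's pose just before it. camera_params takes no time and is no camera call; for the wrist camera it gives the pose at the moment of the call.
- close_job(): hands the job in; it is judged then, once.
The state is a dict: "t": time; "qpos": joint angles; "qvel": joint speeds; "joint_torque": joint torques, N m; "ee_pos": TCP position; "orientation": TCP orientation; "ft_force": force on the tool from outside, world axes, zero at the start; "moment": the same for the moment, N m; "width": finger opening in mm; "grasp_force": force on a finger pad.
Only numpy, scipy, OpenCV 4.12 (cv2) and the standard library are available. Lean on these libraries where they do the work, as an engineer would, in place of code of your own. Each camera call takes 0.05 s, during which the arm holds its last target. There are 200 camera calls.

TASK

Put the two pear-shaped ceramic tension weights away upright: the large weight in the tall can and the small weight in the short can. The glaze chips easily, so lower each one gently until you feel it rest on the can's sprung floor, whose height you cannot know beforehand, and only then let go: do not drop it, knock it against the can, press it down hard (never more than 10 newtons) or tip it over. Leave the reel, the spanner and the screwdriver where they are.

Things in the scene. Friction and masses are not known exactly. Their poses are not given: they have to be found in the camera images.
- big_weight: Large pear-shaped tension weight of white glazed ceramic, standing upright on a small flat foot: 125 mm tall, round belly 70 mm in diameter, above it a straight upright stem 26 mm in diameter from 77 mm up to the top at 125 mm; about 450 g, varying. Origin: centre of the underside of the foot; z runs up along the stem.
- small_weight: Small pear-shaped tension weight of white glazed ceramic, standing upright on a small flat foot: 98 mm tall, round belly 56 mm in diameter, above it a straight upright stem 22 mm in diameter from 56 mm up to the top at 98 mm; about 230 g, varying. Origin: centre of the underside of the foot; z runs up along the stem.
- big_can: Tall open round can, grey plastic with two steel bands, fixed upright: 180 mm tall, 150 mm outside, 142 mm inside diameter. Inside, a flat plywood floor plate on a soft spring fills the bore, its top 65 to 130 mm below the rim, different each time, not reported; it gives 0.7 mm per newton, at most 15 mm, then is hard. Origin: centre of the can's underside, on the table; z up.
- small_can: Short open round can, grey plastic with two steel bands, fixed upright: 140 mm tall, 130 mm outside, 122 mm inside diameter. Inside, a flat plywood floor plate on a soft spring fills the bore, its top 43 to 98 mm below the rim, different each time, not reported; it gives 0.7 mm per newton, at most 15 mm, then is hard. Origin: centre of the can's underside, on the table; z up.
- reel: Bystander: empty black plastic reel lying flat, 100 mm in diameter, 30 mm high. Origin: centre of its underside.
- spanner: Bystander: steel spanner lying flat on the table. Origin: its middle, at the underside; x along it.
- screwdriver: Bystander: screwdriver lying flat on the table. Origin: its middle, at the underside; x along it.
Things that resemble listed ones, but are neither listed nor needed, are in the scene too. Leave any green look-alike of the big_can alone.

How it is judged (in metres and radians):
At the end, for the whole second after the job is handed in: The large weight stands in the tall can and the small weight in the short can: each wholly inside the bore with its foot at least 30 mm below the rim, within 0.2 rad of upright, at rest (under 0.03 m/s) and released (horizontal distance between big_weight and big_can below 0.039 m and z of big_weight in the frame of big_can below 0.15 m and angle between each of big_weight, small_weight's own z axis and vertical below 0.2 rad and linear speed of each of big_weight, small_weight below 0.03 m/s and contact force between each of big_weight, small_weight and the fingers below 0.05 N and horizontal distance between small_weight and small_can below 0.036 m and z of small_weight in the frame of small_can below 0.11 m); the robot touches nothing.
It fails at once if a weight presses or knocks against a can or its floor with more than 10 N (contact force between any of big_weight, small_weight and big_can above 10 N or contact force between any of big_weight, small_weight and small_can above 10 N).
It fails at once if a weight drops (moves faster than 0.35 m/s) inside a can ((horizontal distance between big_weight and big_can below 0.071 m and z of big_weight in the frame of big_can below 0.17 m and linear speed of big_weight above 0.35 m/s) or (horizontal distance between big_weight and small_can below 0.061 m and z of big_weight in the frame of small_can below 0.13 m and linear speed of big_weight above 0.35 m/s) or (horizontal distance between small_weight and big_can below 0.071 m and z of small_weight in the frame of big_can below 0.17 m and linear speed of small_weight above 0.35 m/s) or (horizontal distance between small_weight and small_can below 0.061 m and z of small_weight in the frame of small_can below 0.13 m and linear speed of small_weight above 0.35 m/s)).
It fails at once if a weight is tipped over (more than 0.7 rad from upright) (angle between any of big_weight, small_weight's own z axis and vertical above 0.7 rad).
It fails at once if the reel, the spanner or the screwdriver is moved by more than 30 mm (distance of any of reel, spanner, screwdriver from where it was at the start of the episode above 0.03 m).
It also fails if it takes over 58 s, if anything falls off the work surface, if the arm or the gripper's body presses on something with over 40 N, if the wrist force passes 120 N, or if a joint passes its speed limit or range.

## Working session

There is one attempt and no reset: what is moved stays moved. The work goes in short steps, Python scripts to look and compute and a shell command to move; the robot and the scene stay as the last step left them, time stands still between calls to the robot, and variables do not carry over. Pictures are saved under pics/ and viewed, at most 10 in all, crops included, and the job is handed in when it is done.

```bash
mkdir -p pics; ls
cat > h.py <<'E'
import numpy as np, cv2
from workcell import *
def snap(n,f):
    p=camera_params(n); im,d=get_image(n)
    cv2.imwrite(f'pics/{f}.png',im[:,:,::-1]); np.savez(f'pics/{f}.npz',im=im,d=d,K=p['camera_matrix'],T=p['extrinsics'])
def load(f):
    z=np.load(f'pics/{f}.npz'); return z['im'],z['d'],z['K'],z['T']
def cloud(f):
    im,d,K,T=load(f); v,u=np.mgrid[:480,:640]
    P=np.stack([(u-K[0,2])/K[0,0]*d,(v-K[1,2])/K[1,1]*d,d,np.ones_like(d)],-1)@T.T
    P=P[...,:3]; P[d<=0]=np.nan; return P
E
python3 - <<'E'
from h import *
for n in('scene','side','wrist'): snap(n,n+'0'); print(n,camera_params(n)['extrinsics'].round(2).tolist())
o=get_obs(); print(o)
a=[cv2.imread(f'pics/{n}0.png') for n in('scene','side')]
E
```

```text
pics
scene [[0.97, -0.23, 0.06, 466.06], [-0.23, -0.93, 0.29, -303.06], [-0.01, -0.3, -0.95, 1256.2], [0.0, 0.0, 0.0, 1.0]]
side [[-0.48, -0.67, 0.57, -214.25], [-0.88, 0.37, -0.31, 515.66], [-0.0, -0.64, -0.76, 1087.86], [0.0, 0.0, 0.0, 1.0]]
wrist [[0.31, -0.91, -0.27, 267.54], [-0.95, -0.3, -0.09, -569.7], [-0.0, 0.28, -0.96, 385.43], [0.0, 0.0, 0.0, 1.0]]
{'t': 0.15, 'qpos': array([-1.27499213e+00,  4.23681947e-01,  1.63043897e+00, -3.16319909e-07,
        1.08862497e+00, -1.90085443e-02]), 'qvel': array([ 0.00048857, -0.00299139, -0.00315766, -0.00061498,  0.00129936,
       -0.00075065]), 'joint_torque': array([ 3.03554771e-04, -5.44983459e+01, -2.73921293e+01,  6.43528299e-02,
        2.04942928e-02, -8.59612601e-05]), 'ee_pos': array([ 193.41569187, -593.85897329,  190.6995646 ]), 'orientation': array([-3.10162559e+00, -4.92288360e-01,  2.50253551e-04]), 'ft_force': array([ 0.06940025, -0.36542425, -0.17678546]), 'moment': array([ 0.00713526,  0.01843126, -0.03253132]), 'grasp_force': 0.0, 'width': 87.9108642744585}
```

View pics/scene0.png

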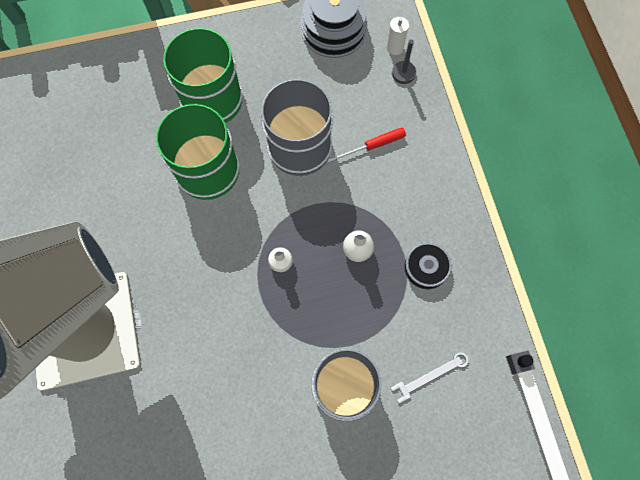

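View pics/side0.png

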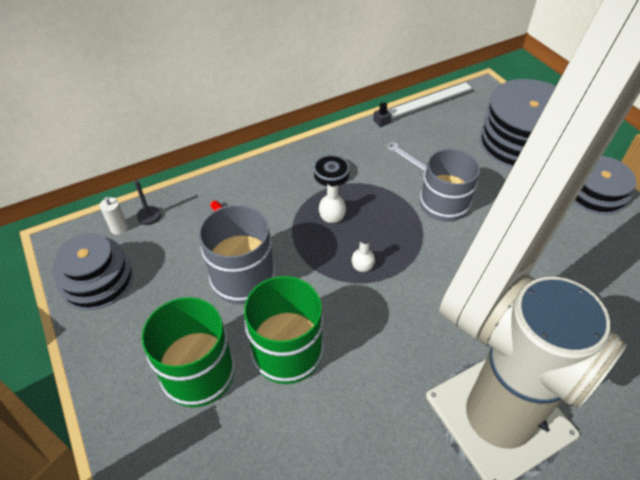

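The scene view shows the candidates. The grey tall can is at (298,125), and the two green cans at (198,70) and (197,150) are look-alikes to leave alone. The grey short can is at (346,385). The big weight is at (359,245) and the small one at (280,260), both standing on a dark disc. The white cylinder at (398,35) isn't pear-shaped, so it isn't a weight. The reel is at (428,265), the spanner at (430,378) and the screwdriver at (372,145). The side view agrees: tall can (237,250), short can (449,185), big weight (332,205), small weight (363,257).

Run:
```python
from h import *
from scipy.optimize import least_squares
im=cv2.imread('pics/scene0.png')[60:430,220:470]; cv2.imwrite('pics/crop1.png',cv2.resize(im,None,fx=1.6,fy=1.6,interpolation=cv2.INTER_CUBIC))
box={'scene0':dict(big=(335,222,385,275),small=(262,240,300,280),bcan=(255,75,340,178),scan=(305,342,388,425),disc=(300,290,340,330),reel=(400,240,455,292)),
'side0':dict(big=(312,180,350,228),small=(345,238,380,275),bcan=(195,202,278,305),scan=(415,145,485,222),disc=(300,240,330,265),reel=(310,152,352,188))}
def circ(p):
    f=lambda q:np.hypot(p[:,0]-q[0],p[:,1]-q[1])-q[2]
    r=least_squares(f,[*p.mean(0)[:2],40],loss='soft_l1',f_scale=2).x; return r.round(1)
for f in box:
  P=cloud(f)
  for k,(a,b,c,d) in box[f].items():
    p=P[b:d,a:c].reshape(-1,3); p=p[np.isfinite(p[:,2])]
    z=np.percentile(p[:,2],[5,50,99.5]).round(1); print(f,k,'z',z)
    if k in('bcan','scan','reel'):
        H=z[2]; t=p[p[:,2]>H-6]; print('  rim circ',circ(t),len(t))
    if k in('big','small'):
        H=z[2]
        t=p[p[:,2]>H-6]; print('  top mean',t.mean(0).round(1),len(t))
        R=35 if k=='big' else 28
        c=t.mean(0)
        q=p[(p[:,2]>15)&(p[:,2]<(60 if k=='big' else 45))&(np.hypot(p[:,0]-c[0],p[:,1]-c[1])<R+12)]
        s=least_squares(lambda s:np.linalg.norm(q-s[:3],axis=1)-s[3],[*c[:2],R,R],loss='soft_l1').x;print('  belly',s.round(1),len(q))
```

```text
scene0 big z [-5.000e+00 -1.000e-01  1.174e+02]
  top mean [622.6  28.1 117.1] 23
  belly [627.4  36.2  35.   34. ] 393
scene0 small z [-5.   0.3 89.7]
  top mean [450.5  39.6  89.4] 17
  belly [450.8  48.8  24.4  27.1] 263
scene0 bcan z [ -4.6  75.8 180.8]
  rim circ [556.7 319.   72.5] 430
scene0 scan z [ -4.8  47.6 140.7]
  rim circ [ 523.4 -251.2   62.7] 430
scene0 disc z [-5.2 -1.4  5.1]
scene0 reel z [-4.8 25.3 34. ]
  rim circ [769.3 -41.9  35.7] 871
side0 big z [ -1.8   4.1 122.3]
  top mean [619.5  41.1 121.3] 27
  belly [629.   35.7  35.4  34.5] 361
side0 small z [-1.6  3.4 95.3]
  top mean [446.7  52.9  93.7] 26
  belly [453.1  47.8  26.5  27.3] 222
side0 bcan z [ -1.1  94.9 183.1]
  rim circ [554.2 320.7  74. ] 558
side0 scan z [ -1.7  51.8 143. ]
  rim circ [ 524.3 -250.3   62.6] 256
side0 disc z [-2.2  1.5  7.1]
side0 reel z [ -1.6  23.5 122.4]
  rim circ [629.2  35.4  12.8] 16
```

View pics/crop1.png

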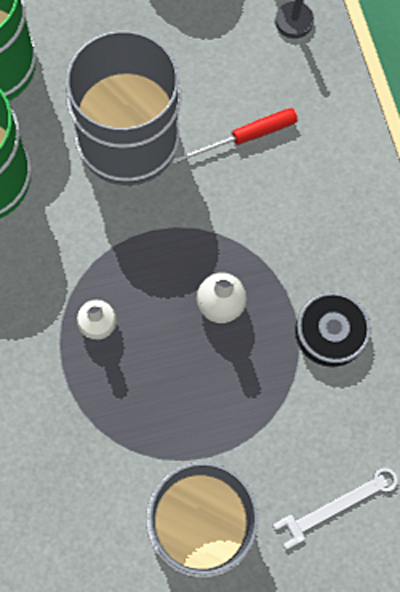

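The crop confirms the picks: grey tall can with two bands (125,105 in the crop), grey short can (203,520), and white pear weights on a flush disc at (97,320) and (222,297). Both fixed views agree to about 2 mm and match the given heights. Next I'll check whether anything moves, estimate the floors as a guide, and move to a wrist view.

```bash
cat >> h.py <<'E'
from scipy.spatial.transform import Rotation as Rn
def to(x,y,z):
    o=get_obs(); R=Rn.from_rotvec(o['orientation']); d=R.inv().apply(np.array([x,y,z])-o['ee_pos'])
    print('delta tool mm',d.round(1),'tilt',R.apply([0,0,1]).round(4),'yaw',np.degrees(np.arctan2(*R.apply([1,0,0])[[1,0]])).round(2),'t',o['t'])
E
python3 - <<'E'
from h import *
to(193.5,-594,260); to(560,40,260)
for f in('scene0','side0'):
  P=cloud(f)
  for n,c,r in(('b',(555.5,320),50),('s',(524,-251),42)):
    m=np.hypot(P[...,0]-c[0],P[...,1]-c[1])<r; z=P[m][:,2]; print(f,n,np.percentile(z,[10,50,90]).round(1))
E
```

```text
delta tool mm [  0.    0.1 -69.3] tilt [-3.0e-04  1.1e-03 -1.0e+00] yaw 18.04 t 0.15
delta tool mm [ 544.8 -489.3  -68.7] tilt [-3.0e-04  1.1e-03 -1.0e+00] yaw 18.04 t 0.15
scene0 b [74.4 77.4 80.5]
scene0 s [47.4 50.4 53.4]
side0 b [77.4 80.1 82.5]
side0 s [50.4 54.6 57.1]
```

```bash
python3 -m creep '{"delta_pos":[[0.014,-0.012,-0.01],[0.027,-0.024,-0.01],[0.027,-0.024,-0.01],[0.027,-0.024,-0.01],[0.027,-0.024,-0.01],[0.027,-0.024,-0.01],[0.027,-0.024,-0.01],[0.028,-0.025,0],[0.028,-0.025,0],[0.028,-0.025,0],[0.028,-0.025,0],[0.028,-0.025,0],[0.028,-0.025,0],[0.028,-0.025,0],[0.028,-0.025,0],[0.028,-0.025,0],[0.028,-0.025,0],[0.028,-0.025,0],[0.028,-0.025,0],[0.028,-0.025,0]],"twist":[[0,0,0],[0,0,0],[0,0,0],[0,0,0],[0,0,0],[0,0,0],[0,0,0],[0,0,0],[0,0,0],[0,0,0],[0,0,0],[0,0,0],[0,0,0],[0,0,0],[0,0,0],[0,0,0],[0,0,0],[0,0,0],[0,0,0],[0,0,0]]}'
python3 -m creep '{"delta_pos":[[0,0,0],[0,0,0],[0,0,0]],"twist":[[0,0,0],[0,0,0],[0,0,0]]}'
python3 - <<'E'
from h import *
o=get_obs();print(o['ee_pos'],o['qpos'].round(2)); snap('wrist','w1'); snap('scene','scene1')
E
```

```text
t: 1.82
ee_pos: [558.5, 32.2, 261.1]
orientation: [3.103, 0.493, -0.0]
ft_force: [0.2, -1.1, 0.5]
width: 88.1
grasp_force: 0.0
t: 2.07
ee_pos: [557.4, 30.1, 260.8]
orientation: [3.102, 0.494, -0.002]
ft_force: [-0.3, -0.3, -0.0]
width: 87.6
grasp_force: 0.0
[557.43591326  30.1387009  260.77360553] [ 0.03  0.25  1.71 -0.    1.18  1.29]
```

View pics/w1.png

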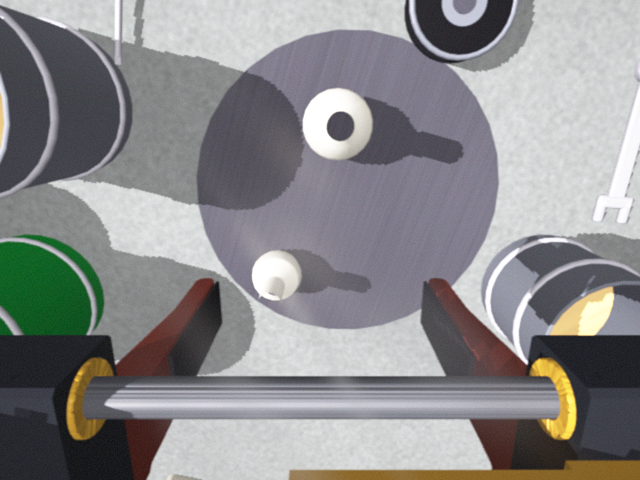

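The wrist view shows the big weight at (338,124) with its dark stem top at (340,127), and the small weight at (277,275) with its top near (270,290). The reel (462,10), spanner and both cans are where I expected. I'll triangulate from this.

Run:
```python
from h import *
from scipy.optimize import least_squares
def ray(f,u,v):
    _,_,K,T=load(f); d=T[:3,:3]@np.linalg.solve(K,[u,v,1]); return T[:3,3],d/np.linalg.norm(d)
def tri(*rs):
    A=sum(np.eye(3)-np.outer(d,d) for _,d in rs); b=sum((np.eye(3)-np.outer(d,d))@o for o,d in rs); p=np.linalg.solve(A,b)
    return p.round(1),[np.linalg.norm(np.cross(p-o,d)).round(1) for o,d in rs]
print('big top',tri(ray('scene1',360,240.6),ray('wrist0' if 0 else 'w1',340.5,127)))
print('small top',tri(ray('scene1',279.4,256),ray('w1',270,291)))
print('moved?',np.abs(load('scene0')[0][215:285,250:400].astype(int)-load('scene1')[0][215:285,250:400]).mean())
P=cloud('w1')
for n,c,R in(('big',(628,36),35),('small',(452,48),28)):
  p=P[np.isfinite(P[...,2])]; h=np.hypot(p[:,0]-c[0],p[:,1]-c[1])
  q=p[(h<R+8)&(p[:,2]>12)&(p[:,2]<2*R-12)]
  s=least_squares(lambda s:np.linalg.norm(q-s[:3],axis=1)-s[3],[*c,R,R],loss='soft_l1').x
  t=p[(h<20)&(p[:,2]>2*R+22)];print(n,s.round(1),'top',t.mean(0).round(1),t[:,2].max().round(1),len(t))
  to(628,36,260) if R==35 else None
```

```text
big top (array([629.1,  34.9,  74.8]), [np.float64(0.5), np.float64(0.5)])
small top (array([450.8,  48.3,  63.3]), [np.float64(3.4), np.float64(3.4)])
moved? 12.935650793650794
big [629.5  37.   38.5  33.7] top [630.4  48.8 112.3] 126.3 15
delta tool mm [69.3 15.4  1.1] tilt [-7.e-04 -3.e-04 -1.e+00] yaw 17.97 t 2.1667
small [453.   49.6  27.1  27.4] top [461.7  49.9  88.9] 99.7 196
```

The dark patch on the big weight triangulates to z≈75, not 125, so it isn't the stem top I took it for. I'll look closer.

Run:
```python
from h import *
P=cloud('w1'); print('w1 row127',[(u,P[127,u].round(0).tolist()) for u in range(300,380,5)])
print('w1 col340',[(v,P[v,340].round(0).tolist()) for v in range(90,165,5)])
P=cloud('scene0'); print('sc col360',[(v,P[v,360].round(0).tolist()) for v in range(224,266,3)])
P=cloud('w1');print('small',[(v,P[v,270].round(0).tolist()) for v in range(245,306,4)])
c=lambda f,x,y,w,k:cv2.resize(cv2.imread(f'pics/{f}.png')[y-w:y+w,x-w:x+w],(380,280 if 0 else 380),interpolation=cv2.INTER_CUBIC)
cv2.imwrite('pics/crop2.png',np.hstack([c('w1',340,125,50,1),c('w1',277,275,40,1)]))
```

```text
w1 row127 [(300, [615.0, 73.0, 2.0]), (305, [618.0, 66.0, 48.0]), (310, [620.0, 62.0, 59.0]), (315, [621.0, 57.0, 67.0]), (320, [623.0, 53.0, 74.0]), (325, [625.0, 49.0, 119.0]), (330, [625.0, 42.0, 2.0]), (335, [626.0, 37.0, 1.0]), (340, [628.0, 32.0, 1.0]), (345, [630.0, 27.0, 2.0]), (350, [631.0, 21.0, 1.0]), (355, [633.0, 23.0, 77.0]), (360, [634.0, 18.0, 70.0]), (365, [636.0, 13.0, 62.0]), (370, [637.0, 7.0, 52.0]), (375, [640.0, -4.0, 3.0])]
w1 col340 [(90, [660.0, 45.0, 48.0]), (95, [655.0, 44.0, 59.0]), (100, [651.0, 43.0, 67.0]), (105, [647.0, 42.0, 74.0]), (110, [642.0, 40.0, 80.0]), (115, [640.0, 36.0, 2.0]), (120, [635.0, 34.0, 4.0]), (125, [630.0, 32.0, 2.0]), (130, [625.0, 31.0, 2.0]), (135, [620.0, 29.0, 1.0]), (140, [615.0, 27.0, 0.0]), (145, [613.0, 30.0, 73.0]), (150, [609.0, 28.0, 66.0]), (155, [604.0, 26.0, 58.0]), (160, [595.0, 20.0, 1.0])]
sc col360 [(224, [651.0, 96.0, -3.0]), (227, [649.0, 89.0, -2.0]), (230, [647.0, 82.0, -3.0]), (233, [635.0, 55.0, 64.0]), (236, [642.0, 66.0, 3.0]), (239, [642.0, 61.0, -5.0]), (242, [625.0, 23.0, 105.0]), (245, [626.0, 23.0, 84.0]), (248, [626.0, 19.0, 72.0]), (251, [625.0, 15.0, 64.0]), (254, [624.0, 11.0, 55.0]), (257, [624.0, 6.0, 49.0]), (260, [624.0, 3.0, 35.0]), (263, [627.0, 5.0, -4.0])]
small [(245, [476.0, 67.0, 1.0]), (249, [471.0, 65.0, 1.0]), (253, [476.0, 63.0, 28.0]), (257, [475.0, 62.0, 38.0]), (261, [473.0, 61.0, 43.0]), (265, [469.0, 59.0, 44.0]), (269, [467.0, 58.0, 51.0]), (273, [465.0, 57.0, 55.0]), (277, [462.0, 55.0, 60.0]), (281, [463.0, 54.0, 71.0]), (285, [463.0, 53.0, 82.0]), (289, [464.0, 52.0, 91.0]), (293, [418.0, 50.0, 3.0]), (297, [434.0, 49.0, 47.0]), (301, [407.0, 47.0, 2.0]), (305, [403.0, 45.0, 3.0])]
```

View pics/crop2.png

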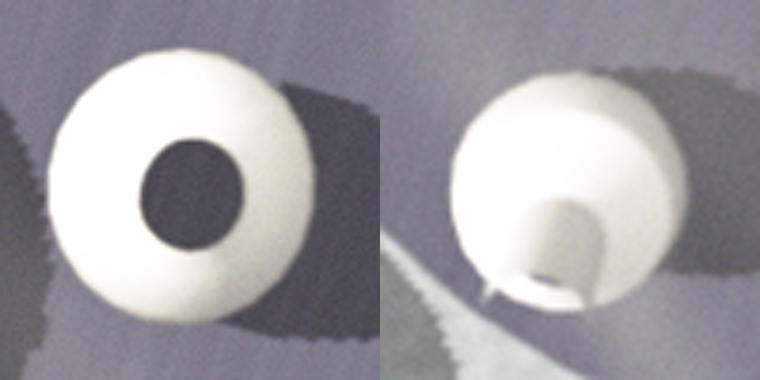

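The top cap simply isn't drawn: the stem is see-through from above, so the dark patch is the table seen through it. The belly-sphere fits from the three views agree to about 2 mm, giving big (628.5,36.3) and small (452.3,48.7). I'll grasp the big stem with the TCP at z≈86.

```bash
python3 -m creep '{"delta_pos":[[0.012,0.003,0.005],[0.019,0.004,0.01],[0.020,0.004,0.015],[0.014,0.003,0.01],[0.005,0.0015,0.02],[0,0,0.03],[0,0,0.02],[0,0,0.01],[0,0,0],[0,0,0],[0,0,0]],"twist":[[0,0,0],[0,0,0],[0,0,0],[0,0,0],[0,0,0],[0,0,0],[0,0,0],[0,0,0],[0,0,0],[0,0,0],[0,0,0]]}'
python3 - <<'E'
from h import *
snap('wrist','w2'); to(628.5,36.3,86)
from scipy.optimize import least_squares
P=cloud('w2'); p=P[np.isfinite(P[...,2])]; h=np.hypot(p[:,0]-628,p[:,1]-36); q=p[(h<43)&(p[:,2]>12)&(p[:,2]<60)]
print(least_squares(lambda s:np.linalg.norm(q-s[:3],axis=1)-s[3],[628,36,35,35],loss='soft_l1').x.round(1),len(q))
t=p[(h<18)&(p[:,2]>85)&(p[:,2]<130)]
print(least_squares(lambda s:np.hypot(t[:,0]-s[0],t[:,1]-s[1])-13,[628,36],loss='soft_l1').x.round(1),len(t),t[:,2].max())
E
```

```text
t: 3.08
ee_pos: [630.6, 36.9, 142.7]
orientation: [3.103, 0.492, 0.004]
ft_force: [-0.7, 0.0, 0.6]
width: 87.9
grasp_force: 0.0
delta tool mm [-2.5 -0.  57. ] tilt [ 2.9e-03  1.0e-04 -1.0e+00] yaw 18.02 t 3.1333
[629.4  36.9  38.4  33.8] 2332
[629.4  36.8] 758 127.52133045681839
```

```bash
python3 -m creep '{"delta_pos":[[-0.001,0,0.01],[0,0,0.015],[0,0,0.015],[0,0,0.01],[0,0,0.006],[0,0,0],[0,0,0]],"twist":[[0,0,0],[0,0,0],[0,0,0],[0,0,0],[0,0,0],[0,0,0],[0,0,0]]}'
python3 -m creep '{"delta_pos":[[0,0,0],[0,0,0],[0,0,0],[0,0,0],[0,0,0],[0,0,0],[0,0,0],[0,0,0],[0,0,0],[0,0,0]],"twist":[[0,0,0],[0,0,0],[0,0,0],[0,0,0],[0,0,0],[0,0,0],[0,0,0],[0,0,0],[0,0,0],[0,0,0]]}' 0
python3 -m creep '{"delta_pos":[[0,0,-0.002],[0,0,-0.005],[0,0,-0.01],[0,0,-0.01],[0,0,-0.005],[0,0,0],[0,0,0],[0,0,0]],"twist":[[0,0,0],[0,0,0],[0,0,0],[0,0,0],[0,0,0],[0,0,0],[0,0,0],[0,0,0]]}'
python3 - <<'E'
from h import *
to(555,320,310); print(get_obs()['moment'])
E
```

```text
t: 3.72
ee_pos: [628.6, 36.9, 85.4]
orientation: [3.103, 0.493, 0.0]
ft_force: [-0.3, -0.0, 0.4]
width: 88.2
grasp_force: 0.0
t: 4.55
ee_pos: [628.5, 36.9, 85.3]
orientation: [3.103, 0.493, 0.0]
ft_force: [-0.4, -0.9, -0.8]
width: 25.2
grasp_force: 30.0
t: 5.22
ee_pos: [628.3, 36.9, 117.3]
orientation: [3.103, 0.492, -0.0]
ft_force: [-1.0, 0.2, -3.3]
width: 25.3
grasp_force: 30.0
delta tool mm [  18.  -291.9 -192.7] tilt [-2.e-04 -0.e+00 -1.e+00] yaw 18.04 t 5.2167
[ 0.00168147  0.00104433 -0.01156163]
```

The big weight is held: opening 25 mm, about 4 N. Next I lift it clear of the rim (foot at about 215 mm) and carry it over the tall can.

```bash
python3 -m creep '{"delta_pos":[[0,0,-0.01],[0,0,-0.02],[0,0,-0.025],[0,0,-0.025],[0,0,-0.025],[0,0,-0.025],[0.001,-0.01,-0.025],[0.002,-0.02,-0.018],[0.002,-0.03,-0.01],[0.002,-0.03,0],[0.002,-0.03,0],[0.002,-0.03,0],[0.002,-0.03,0],[0.002,-0.03,0],[0.002,-0.03,0],[0.002,-0.025,0],[0.001,-0.015,0],[0,-0.01,0],[0,0,0],[0,0,0]],"twist":[[0,0,0],[0,0,0],[0,0,0],[0,0,0],[0,0,0],[0,0,0],[0,0,0],[0,0,0],[0,0,0],[0,0,0],[0,0,0],[0,0,0],[0,0,0],[0,0,0],[0,0,0],[0,0,0],[0,0,0],[0,0,0],[0,0,0],[0,0,0]]}'
python3 - <<'E'
from h import *
for i in range(2): print(get_obs()['ft_force'])
to(555,320,165); snap('wrist','w3'); snap('scene','scene3')
from scipy.optimize import least_squares
for f in('w3','scene3'):
  P=cloud(f); p=P[np.isfinite(P[...,2])]; h=np.hypot(p[:,0]-555,p[:,1]-320)
  t=p[(h<85)&(h>60)&(abs(p[:,2]-181)<7)]
  print(f,least_squares(lambda s:np.hypot(t[:,0]-s[0],t[:,1]-s[1])-s[2],[555,320,73],loss='soft_l1').x.round(1),len(t))
E
```

```text
t: 6.88
ee_pos: [557.7, 318.3, 300.2]
orientation: [3.102, 0.493, -0.001]
ft_force: [-0.1, -0.9, -3.1]
width: 25.4
grasp_force: 30.0
[-0.14555681 -0.89910366 -3.05456567]
[-0.14555681 -0.89910366 -3.05456567]
delta tool mm [ -2.   -2.6 135.2] tilt [-2.e-04 -9.e-04 -1.e+00] yaw 18.06 t 6.8833
w3 [559.3 321.3  72.1] 2962
scene3 [556.7 319.1  72.6] 371
```

View pics/w3.png

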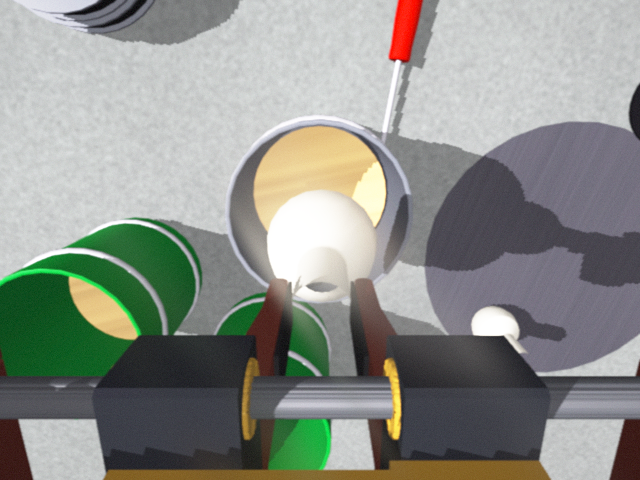

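The weight hangs upright in the jaws at (322,245) above the grey can, whose rim is centred at (320,210), about 2 mm off. First I lower it to the highest possible floor level (foot 115–118), then slower.

```bash
python3 -m creep '{"delta_pos":[[0,0,0.006],[0,0,0.012],[0,0,0.015],[0,0,0.015],[0,0,0.015],[0,0,0.015],[0,0,0.010],[0,0,0.005],[0,0,0.003],[0,0,0],[0,0,0],[0,0,0]],"twist":[[0,0,0],[0,0,0],[0,0,0],[0,0,0],[0,0,0],[0,0,0],[0,0,0],[0,0,0],[0,0,0],[0,0,0],[0,0,0],[0,0,0]]}'
python3 -m creep '{"delta_pos":[[0,0,0.003],[0,0,0.003],[0,0,0.003],[0,0,0.003],[0,0,0.003],[0,0,0.002],[0,0,0],[0,0,0]],"twist":[[0,0,0],[0,0,0],[0,0,0],[0,0,0],[0,0,0],[0,0,0],[0,0,0],[0,0,0]]}'
```

```text
t: 7.98
ee_pos: [558.3, 319.1, 205.2]
orientation: [-3.102, -0.492, -0.002]
ft_force: [1.1, 0.6, -3.0]
width: 25.0
grasp_force: 30.0
t: 8.65
ee_pos: [557.6, 318.8, 187.1]
orientation: [3.103, 0.492, -0.001]
ft_force: [0.7, -0.3, -3.3]
width: 24.9
grasp_force: 30.0
```

```bash
python3 -m creep '{"delta_pos":[[0,0,0.0015],[0,0,0.0015],[0,0,0.0015],[0,0,0.0015],[0,0,0],[0,0,0]],"twist":[[0,0,0],[0,0,0],[0,0,0],[0,0,0],[0,0,0],[0,0,0]]}'
```

```text
t: 9.15
ee_pos: [557.6, 318.8, 181.1]
orientation: [3.103, 0.492, -0.0]
ft_force: [0.9, 0.6, -3.4]
width: 25.1
grasp_force: 30.0
```

```bash
python3 -m creep '{"delta_pos":[[0,0,0.0015],[0,0,0.0015],[0,0,0.0010],[0,0,0],[0,0,0]],"twist":[[0,0,0],[0,0,0],[0,0,0],[0,0,0],[0,0,0]]}'
```

```text
t: 9.57
ee_pos: [557.6, 318.8, 177.2]
orientation: [3.103, 0.492, -0.0]
ft_force: [0.1, -0.4, -3.6]
width: 25.0
grasp_force: 30.0
```

```bash
python3 -m creep '{"delta_pos":[[0,0,0.0015],[0,0,0.0015],[0,0,0.0010],[0,0,0],[0,0,0]],"twist":[[0,0,0],[0,0,0],[0,0,0],[0,0,0],[0,0,0]]}'
```

```text
t: 9.98
ee_pos: [557.6, 318.8, 173.2]
orientation: [3.103, 0.492, -0.0]
ft_force: [-0.1, 0.5, -3.5]
width: 25.0
grasp_force: 30.0
```

```bash
python3 -m creep '{"delta_pos":[[0,0,0.0015],[0,0,0.0015],[0,0,0.0010],[0,0,0],[0,0,0]],"twist":[[0,0,0],[0,0,0],[0,0,0],[0,0,0],[0,0,0]]}'
```

```text
t: 10.4
ee_pos: [557.6, 318.8, 169.2]
orientation: [3.103, 0.492, -0.0]
ft_force: [-0.5, 0.0, -3.3]
width: 25.0
grasp_force: 30.0
```

```bash
python3 -m creep '{"delta_pos":[[0,0,0.0015],[0,0,0.0015],[0,0,0.0010],[0,0,0],[0,0,0]],"twist":[[0,0,0],[0,0,0],[0,0,0],[0,0,0],[0,0,0]]}'
```

```text
t: 10.82
ee_pos: [557.6, 318.8, 165.1]
orientation: [3.103, 0.492, -0.0]
ft_force: [-0.6, -0.4, -3.5]
width: 24.8
grasp_force: 30.0
```

Foot at about 80, close to the estimated floor, so shorter steps from here.

```bash
python3 -m creep '{"delta_pos":[[0,0,0.001],[0,0,0.001],[0,0,0.001],[0,0,0],[0,0,0]],"twist":[[0,0,0],[0,0,0],[0,0,0],[0,0,0],[0,0,0]]}'
```

```text
t: 11.23
ee_pos: [558.0, 319.0, 162.6]
orientation: [-3.103, -0.492, -0.001]
ft_force: [-0.5, -0.1, -0.5]
width: 25.0
grasp_force: 30.0
```

It has touched: the wrist load fell from 3.5 to 0.5 N. I'll add a hair more, then open part way.

```bash
python3 -m creep '{"delta_pos":[[0,0,0.0004],[0,0,0],[0,0,0],[0,0,0]],"twist":[[0,0,0],[0,0,0],[0,0,0],[0,0,0]]}'
python3 -m creep '{"delta_pos":[[0,0,0],[0,0,0],[0,0,0],[0,0,0],[0,0,0],[0,0,0]],"twist":[[0,0,0],[0,0,0],[0,0,0],[0,0,0],[0,0,0],[0,0,0]]}' 0.5
python3 - <<'E'
from h import *
snap('wrist','w4')
P=cloud('w4'); p=P[np.isfinite(P[...,2])]; h=np.hypot(p[:,0]-557,p[:,1]-319)
from scipy.optimize import least_squares
t=p[(h<16)&(p[:,2]>163)&(p[:,2]<215)]
print(least_squares(lambda s:np.hypot(t[:,0]-s[0],t[:,1]-s[1])-13,[557,319],loss='soft_l1').x.round(1),len(t),t[:,2].max())
E
```

```text
t: 11.57
ee_pos: [557.8, 318.9, 162.1]
orientation: [-3.103, -0.493, -0.001]
ft_force: [0.2, -0.8, -0.0]
width: 25.5
grasp_force: 30.0
t: 12.07
ee_pos: [557.7, 318.9, 161.9]
orientation: [3.103, 0.492, -0.0]
ft_force: [0.6, 0.4, 0.1]
width: 44.1
grasp_force: 0.0
[558.8 318.9] 1592 203.67437915571506
```

View pics/w4.png

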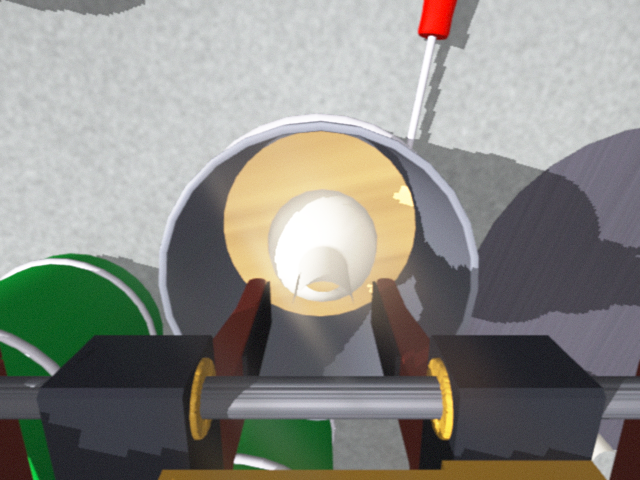

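The big weight stands upright and free at (322,245), in the middle of the tall can. Now I retreat and go over the small one.

```bash
python3 -m creep '{"delta_pos":[[0,0,-0.006],[0,0,-0.012],[0,0,-0.025],[0,0,-0.03],[0,0,-0.03],[-0.006,0.006,-0.02],[-0.012,0.015,-0.01],[-0.018,0.022,0],[-0.018,0.022,0],[-0.018,0.022,0],[-0.018,0.022,0],[-0.018,0.022,0],[-0.018,0.022,0],[-0.018,0.022,0],[-0.018,0.022,0.01],[-0.015,0.018,0.02],[-0.007,0.009,0.025],[0,0,0.03],[0,0,0.03],[0,0,0.02]],"twist":[[0,0,0],[0,0,0],[0,0,0],[0,0,0],[0,0,0],[0,0,0],[0,0,0],[0,0,0],[0,0,0],[0,0,0],[0,0,0],[0,0,0],[0,0,0],[0,0,0],[0,0,0],[0,0,0],[0,0,0],[0,0,0],[0,0,0],[0,0,0]]}'
python3 -m creep '{"delta_pos":[[0,0,0],[0,0,0],[0,0,0]],"twist":[[0,0,0],[0,0,0],[0,0,0]]}' 0.8
python3 - <<'E'
from h import *
snap('wrist','w5'); to(452.5,48.7,62)
P=cloud('w5'); p=P[np.isfinite(P[...,2])]; h=np.hypot(p[:,0]-452,p[:,1]-49)
from scipy.optimize import least_squares
t=p[(h<15)&(p[:,2]>64)&(p[:,2]<105)]
print(least_squares(lambda s:np.hypot(t[:,0]-s[0],t[:,1]-s[1])-11,[452,49],loss='soft_l1').x.round(1),len(t),t[:,2].max())
q=p[(h<36)&(p[:,2]>10)&(p[:,2]<46)]
print(least_squares(lambda s:np.linalg.norm(q-s[:3],axis=1)-s[3],[452,49,28,28],loss='soft_l1').x.round(1),len(q))
E
```

```text
t: 13.78
ee_pos: [451.6, 48.4, 159.0]
orientation: [-3.103, -0.491, 0.0]
ft_force: [-0.4, 0.9, 0.1]
width: 43.8
grasp_force: 0.0
t: 14.03
ee_pos: [453.4, 49.1, 161.5]
orientation: [3.103, 0.493, 0.004]
ft_force: [0.5, -1.2, -0.0]
width: 60.6
grasp_force: 0.0
delta tool mm [-1.5 -0.  99.8] tilt [ 3.2e-03  3.0e-04 -1.0e+00] yaw 18.05 t 14.0833
[453.   49.4] 346 99.74712949945337
[453.   49.4  27.7  27.2] 1454
```

```bash
python3 -m creep '{"delta_pos":[[-0.0005,0,0.01],[0,0,0.02],[0,0,0.02],[0,0,0.02],[0,0,0.015],[0,0,0.009],[0,0,0.005],[0,0,0],[0,0,0]],"twist":[[0,0,0],[0,0,0],[0,0,0],[0,0,0],[0,0,0],[0,0,0],[0,0,0],[0,0,0],[0,0,0]]}'
python3 -m creep '{"delta_pos":[[0,0,0],[0,0,0],[0,0,0],[0,0,0],[0,0,0],[0,0,0],[0,0,0],[0,0,0]],"twist":[[0,0,0],[0,0,0],[0,0,0],[0,0,0],[0,0,0],[0,0,0],[0,0,0],[0,0,0]]}' 0
python3 -m creep '{"delta_pos":[[0,0,-0.002],[0,0,-0.005],[0,0,-0.01],[0,0,-0.01],[0,0,-0.005],[0,0,0],[0,0,0],[0,0,0]],"twist":[[0,0,0],[0,0,0],[0,0,0],[0,0,0],[0,0,0],[0,0,0],[0,0,0],[0,0,0]]}'
python3 - <<'E'
from h import *
to(524,-251,235)
E
```

```text
t: 14.83
ee_pos: [452.1, 48.8, 61.3]
orientation: [3.103, 0.493, 0.001]
ft_force: [-0.5, -0.6, -0.0]
width: 70.1
grasp_force: 0.0
t: 15.5
ee_pos: [451.7, 48.7, 60.9]
orientation: [3.103, 0.492, 0.0]
ft_force: [0.2, 0.6, 0.9]
width: 21.0
grasp_force: 30.1
t: 16.17
ee_pos: [451.5, 48.7, 92.9]
orientation: [-3.103, -0.492, -0.0]
ft_force: [-0.2, 0.1, -2.6]
width: 20.7
grasp_force: 30.0
delta tool mm [ -23.9  307.5 -142.1] tilt [ 1.e-04  0.e+00 -1.e+00] yaw 18.04 t 16.1667
```

```bash
python3 -m creep '{"delta_pos":[[0,0,-0.01],[0,0,-0.02],[0,0,-0.025],[0,0,-0.025],[0,0,-0.025],[-0.001,0.010,-0.02],[-0.002,0.020,-0.012],[-0.002,0.028,-0.005],[-0.002,0.028,0],[-0.002,0.028,0],[-0.002,0.028,0],[-0.002,0.028,0],[-0.002,0.028,0],[-0.002,0.028,0],[-0.002,0.028,0],[-0.002,0.025,0],[-0.002,0.018,0],[-0.002,0.010,0],[0,0,0],[0,0,0]],"twist":[[0,0,0],[0,0,0],[0,0,0],[0,0,0],[0,0,0],[0,0,0],[0,0,0],[0,0,0],[0,0,0],[0,0,0],[0,0,0],[0,0,0],[0,0,0],[0,0,0],[0,0,0],[0,0,0],[0,0,0],[0,0,0],[0,0,0],[0,0,0]]}'
python3 - <<'E'
from h import *
to(524,-251,160); snap('wrist','w6')
from scipy.optimize import least_squares
P=cloud('w6'); p=P[np.isfinite(P[...,2])]; h=np.hypot(p[:,0]-524,p[:,1]+251)
t=p[(h<75)&(h>50)&(abs(p[:,2]-141)<7)]
print(least_squares(lambda s:np.hypot(t[:,0]-s[0],t[:,1]-s[1])-s[2],[524,-251,63],loss='soft_l1').x.round(1),len(t))
E
```

```text
t: 17.83
ee_pos: [522.3, -250.5, 234.7]
orientation: [-3.102, -0.491, 0.001]
ft_force: [-0.5, -0.6, -2.2]
width: 20.8
grasp_force: 30.0
delta tool mm [ 1.5  1.1 74.6] tilt [-1.e-03  9.e-04 -1.e+00] yaw 17.99 t 17.8333
[ 526.5 -250.3   62.2] 3116
```

View pics/w6.png

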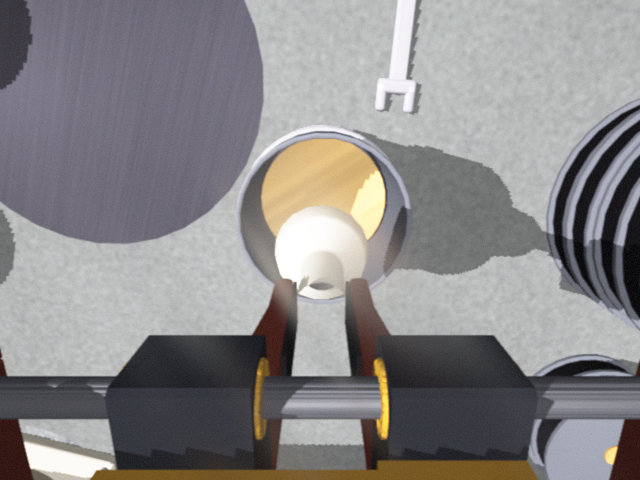

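The small weight hangs upright at (322,250) over the short can, whose rim is centred at (324,212). I'll lower it with a 2 mm correction.

```bash
python3 -m creep '{"delta_pos":[[0.001,0,0.006],[0.001,0.001,0.012],[0.001,0,0.015],[0,0,0.015],[0,0,0.010],[0,0,0.006],[0,0,0.003],[0,0,0],[0,0,0]],"twist":[[0,0,0],[0,0,0],[0,0,0],[0,0,0],[0,0,0],[0,0,0],[0,0,0],[0,0,0],[0,0,0]]}'
python3 -m creep '{"delta_pos":[[0,0,0.002],[0,0,0.002],[0,0,0.002],[0,0,0],[0,0,0]],"twist":[[0,0,0],[0,0,0],[0,0,0],[0,0,0],[0,0,0]]}'
```

```text
t: 18.63
ee_pos: [526.4, -251.0, 168.1]
orientation: [3.103, 0.493, 0.001]
ft_force: [-0.2, 0.4, -2.9]
width: 20.6
grasp_force: 30.0
t: 19.05
ee_pos: [526.0, -250.9, 161.9]
orientation: [-3.103, -0.492, 0.0]
ft_force: [-0.4, 0.3, -2.2]
width: 20.8
grasp_force: 30.0
```

```bash
python3 -m creep '{"delta_pos":[[0,0,0.002],[0,0,0.002],[0,0,0.002],[0,0,0],[0,0,0]],"twist":[[0,0,0],[0,0,0],[0,0,0],[0,0,0],[0,0,0]]}'
```

```text
t: 19.47
ee_pos: [525.9, -250.9, 155.6]
orientation: [-3.102, -0.492, 0.001]
ft_force: [0.5, -0.6, -3.1]
width: 21.0
grasp_force: 30.0
```

```bash
python3 -m creep '{"delta_pos":[[0,0,0.002],[0,0,0.002],[0,0,0.001],[0,0,0],[0,0,0]],"twist":[[0,0,0],[0,0,0],[0,0,0],[0,0,0],[0,0,0]]}'
```

```text
t: 19.88
ee_pos: [526.0, -250.9, 150.8]
orientation: [-3.103, -0.492, 0.0]
ft_force: [0.3, -0.3, -2.7]
width: 20.9
grasp_force: 30.0
```

```bash
python3 -m creep '{"delta_pos":[[0,0,0.002],[0,0,0.002],[0,0,0.002],[0,0,0],[0,0,0]],"twist":[[0,0,0],[0,0,0],[0,0,0],[0,0,0],[0,0,0]]}'
```

```text
t: 20.3
ee_pos: [525.9, -250.9, 144.6]
orientation: [-3.102, -0.492, 0.001]
ft_force: [-0.2, 0.7, -3.1]
width: 21.0
grasp_force: 30.0
```

```bash
python3 -m creep '{"delta_pos":[[0,0,0.002],[0,0,0.002],[0,0,0.002],[0,0,0],[0,0,0]],"twist":[[0,0,0],[0,0,0],[0,0,0],[0,0,0],[0,0,0]]}'
```

```text
t: 20.72
ee_pos: [525.9, -250.9, 138.7]
orientation: [-3.102, -0.492, 0.001]
ft_force: [0.1, -0.1, -3.2]
width: 21.1
grasp_force: 30.0
```

```bash
python3 -m creep '{"delta_pos":[[0,0,0.002],[0,0,0.002],[0,0,0.002],[0,0,0],[0,0,0]],"twist":[[0,0,0],[0,0,0],[0,0,0],[0,0,0],[0,0,0]]}'
```

```text
t: 21.13
ee_pos: [525.9, -250.9, 132.7]
orientation: [-3.103, -0.492, 0.001]
ft_force: [-0.2, -0.3, -1.9]
width: 21.3
grasp_force: 30.0
```

Possibly noise, so a short step next.

```bash
python3 -m creep '{"delta_pos":[[0,0,0.001],[0,0,0.001],[0,0,0],[0,0,0]],"twist":[[0,0,0],[0,0,0],[0,0,0],[0,0,0]]}'
```

```text
t: 21.47
ee_pos: [526.0, -250.9, 130.8]
orientation: [-3.103, -0.492, 0.0]
ft_force: [0.2, 0.3, -1.3]
width: 20.9
grasp_force: 30.0
```

```bash
for i in 1 2 3; do python3 -m creep '{"delta_pos":[[0,0,0]],"twist":[[0,0,0]]}' | grep -E "ft|ee"; done
```

```text
ee_pos: [526.1, -250.9, 130.9]
ft_force: [-0.1, 0.0, -2.9]
ee_pos: [526.1, -251.0, 130.9]
ft_force: [0.9, 0.1, -3.1]
ee_pos: [526.1, -250.9, 130.9]
ft_force: [-0.4, 0.1, -2.9]
```

Just noise: about 2.7 N is still hanging, and there's no contact.

```bash
python3 -m creep '{"delta_pos":[[0,0,0.002],[0,0,0.002],[0,0,0.001],[0,0,0],[0,0,0]],"twist":[[0,0,0],[0,0,0],[0,0,0],[0,0,0],[0,0,0]]}'; python3 -m creep '{"delta_pos":[[0,0,0]],"twist":[[0,0,0]]}' | grep ft
```

```text
t: 22.13
ee_pos: [526.0, -250.9, 125.7]
orientation: [-3.103, -0.492, 0.0]
ft_force: [0.1, -0.2, -3.3]
width: 21.0
grasp_force: 30.0
ft_force: [0.1, -0.3, -2.6]
```

```bash
python3 -m creep '{"delta_pos":[[0,0,0.002],[0,0,0.002],[0,0,0.001],[0,0,0],[0,0,0]],"twist":[[0,0,0],[0,0,0],[0,0,0],[0,0,0],[0,0,0]]}'; python3 -m creep '{"delta_pos":[[0,0,0]],"twist":[[0,0,0]]}' | grep ft
```

```text
t: 22.63
ee_pos: [526.0, -250.9, 120.7]
orientation: [-3.103, -0.492, 0.0]
ft_force: [0.3, 0.5, -3.6]
width: 21.2
grasp_force: 30.0
ft_force: [0.6, -0.5, -3.5]
```

```bash
python3 -m creep '{"delta_pos":[[0,0,0.0015],[0,0,0.0015],[0,0,0.001],[0,0,0],[0,0,0]],"twist":[[0,0,0],[0,0,0],[0,0,0],[0,0,0],[0,0,0]]}'; python3 -m creep '{"delta_pos":[[0,0,0]],"twist":[[0,0,0]]}' | grep ft
```

```text
t: 23.13
ee_pos: [526.0, -250.9, 116.7]
orientation: [-3.103, -0.492, 0.0]
ft_force: [0.8, 0.4, -2.9]
width: 21.0
grasp_force: 30.0
ft_force: [0.8, -0.3, -3.4]
```

```bash
python3 -m creep '{"delta_pos":[[0,0,0.001],[0,0,0.001],[0,0,0.001],[0,0,0],[0,0,0]],"twist":[[0,0,0],[0,0,0],[0,0,0],[0,0,0],[0,0,0]]}'; python3 -m creep '{"delta_pos":[[0,0,0]],"twist":[[0,0,0]]}' | grep ft
```

```text
t: 23.63
ee_pos: [526.0, -250.9, 113.8]
orientation: [-3.103, -0.492, 0.0]
ft_force: [0.3, -0.1, -2.3]
width: 21.0
grasp_force: 30.0
ft_force: [-0.2, 0.7, -2.8]
```

```bash
python3 -m creep '{"delta_pos":[[0,0,0.001],[0,0,0.001],[0,0,0],[0,0,0]],"twist":[[0,0,0],[0,0,0],[0,0,0],[0,0,0]]}'; python3 -m creep '{"delta_pos":[[0,0,0]],"twist":[[0,0,0]]}' | grep ft
```

```text
t: 24.05
ee_pos: [526.3, -251.0, 112.0]
orientation: [3.103, 0.492, 0.001]
ft_force: [-0.0, -0.8, -0.0]
width: 21.0
grasp_force: 30.0
ft_force: [-0.5, -0.1, -1.1]
```

It has touched, and most of the load is carried. A hair more, then check and release.

```bash
python3 -m creep '{"delta_pos":[[0,0,0.0005],[0,0,0],[0,0,0]],"twist":[[0,0,0],[0,0,0],[0,0,0]]}' | grep -E "ee|ft"; python3 -m creep '{"delta_pos":[[0,0,0]],"twist":[[0,0,0]]}' | grep ft
python3 -m creep '{"delta_pos":[[0,0,0],[0,0,0],[0,0,0],[0,0,0],[0,0,0],[0,0,0]],"twist":[[0,0,0],[0,0,0],[0,0,0],[0,0,0],[0,0,0],[0,0,0]]}' 0.45
python3 -m creep '{"delta_pos":[[0,0,-0.006],[0,0,-0.012],[0,0,-0.02],[0,0,-0.025],[0,0,-0.025],[0,0,-0.025],[0,0,-0.02],[0,0,-0.02],[0,0,-0.01],[0,0,0],[0,0,0]],"twist":[[0,0,0],[0,0,0],[0,0,0],[0,0,0],[0,0,0],[0,0,0],[0,0,0],[0,0,0],[0,0,0],[0,0,0],[0,0,0]]}'
python3 - <<'E'
from h import *
snap('wrist','w7'); snap('side','side7'); snap('scene','scene7')
a=cv2.imread('pics/scene7.png');b=cv2.imread('pics/w7.png')
cv2.imwrite('pics/fin.png',np.hstack([cv2.resize(a,(400,300)),cv2.resize(b,(400,300))]))
E
```

```text
ee_pos: [526.2, -251.0, 111.5]
ft_force: [-0.1, -1.2, -0.1]
ft_force: [0.8, 0.3, -1.4]
t: 24.97
ee_pos: [526.1, -250.9, 111.4]
orientation: [3.103, 0.492, 0.0]
ft_force: [0.2, 0.4, 0.2]
width: 39.7
grasp_force: 0.0
t: 25.88
ee_pos: [526.1, -250.9, 274.8]
orientation: [3.102, 0.492, 0.001]
ft_force: [-0.9, 0.1, 1.2]
width: 39.5
grasp_force: 0.0
```

View pics/fin.png

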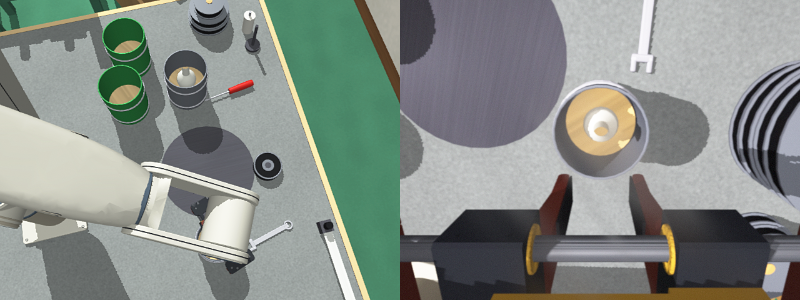

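The big weight stands in the tall can (186,78) and the small one in the centre of the short can (600,126). The reel, spanner and screwdriver look undisturbed, and the gripper is clear, so I'm handing in.

```bash
python3 -c "
from workcell import *
print(close_job())"
```

```text
the job is handed in; nothing more can be done
None
```

I handed the job in at about 26 s (limit 58 s): both weights stand upright and released, the large one in the tall can and the small one in the short can, with the reel, spanner and screwdriver untouched; no verdict came back.

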